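Close up the spice chest

ROBOT

A 7-joint arm with a two-finger parallel gripper is mounted at the origin on the work surface. World frame = base frame: x ahead of the robot, y to its left, z up, the work surface at z = 0. Lengths are in m, angles in rad, forces in N, time in s.
With the tool pointing down it reaches from about 0.4 to 0.85 m from the base axis. Payload 10.4 kg.
Tool frame: the origin (TCP) lies at the very end of the fingers, on their centre line; the grasp point (between the pads) lies 19 mm behind it (manip.grip_point_offset is the distance from the TCP to the grasp point, in m); z points along the fingers, y is the line along which they close (so a half turn about z gives the same grasp; the last joint's range is limited). The gripper opens to 85 mm and grips with 20 to 120 N. Pads are 22 mm wide; open, the fingers measure 114 mm over their backs; the gripper's body (76 mm by 85 mm) begins 54 mm behind the grasp point. The pads swing forward as they close: fully open they stand 13 mm farther back than shut.
Start: joints at [-1.142, 0.332, -0.065, 1.46, 0.022, 1.35, -0.088], TCP at [0.273, 0.562, 0.231] pointing down, gripper open.
Joint ranges: [-2.6, 2.6], [-0.5, 2.12], [-1.47, 1.34], [0.16, 2.42], [-1.27, 4.41], [0.06, 2.06], [-2.6, 2.6]. Speed limits (rad/s): [2.22, 2.22, 2.79, 2.79, 3.14, 3.14, 3.14].

INTERFACE

Orientations are given as a unit quaternion [x, y, z, w].
In Python, from workcell import manip gives the robot as it stands. The module is installed in compiled form; this text tells all that it offers.
- The arm moves only by the shell command python3 -m inch 'ROWS' [OPENING] [FORCE]. ROWS is JSON, a list of rows, each a list of 2 entries, a list of its own where there are three numbers: the shift along the tool's x, y, z each as a share of 0.08 m, from -1 to 1, then the turn, a rotation vector about the tool's x, y, z each as a share of 45 degrees, from -1 to 1. A call has exactly 10 rows; each row is the pose to reach, as a shift and turn from the pose commanded when the call began, along the tool's axes at that moment; what a row does not reach only later rows make up. A row lasts 1/10 s, in which the tool goes at most 50 mm and 8.59 degrees, less where a joint would pass 70% of its speed; a pose out of reach is approached as far as the arm can. A call with a number of a shift or a turn outside -1 to 1 is refused whole. A call with a gripper value outside its range is refused whole. OPENING is the opening, from 0 (shut) to 1 (fully open), set as the call begins (- or left out, the last holds). The fingers move at their own pace and stop on an object; FORCE is the grip in N (left out, the last holds). Time passes only in rows, so rows that repeat a pose let the fingers close, or fill a call up. It gives the time, the measured TCP pose, the force, the opening and the grip force at its end, in the units of the state.
- manip.get_obs(): the state, without advancing time (a new reading comes with each control period).
- manip.camera(name): name is "scene" or "top" or "wrist"; returns the picture (420x560x3 uint8, red, green, blue); there is no depth.
- manip.camera_params(name): a dict with "fov_y" (degrees; the focal length in pixels is half the picture's height over the tangent of half this angle, whatever the lens; pixels are square), "cx", "cy" (the principal point, pixels), "camera_from_world" (4x4, takes a point from world to camera coordinates); the wrist camera has in their place "T_tool_cam" (4x4, takes a point from camera to tool coordinates, whose origin is the TCP and whose axes are the flange's). Camera axes: x right, y up, looking along -z (the intrinsics and any distortion apply to the point x, -y, -z); pixel columns grow to the right and rows downward; lengths in m; the calibration is good to about 2 mm. A picture is of the moment at which its call begins: read the wrist's pose just before it. camera_params takes no time and is no camera call.
- manip.hand_in(): hands the job in; it is judged then, once.
The state is a dict: "clock": time; "joint_pos": joint angles; "joint_velocities": joint speeds; "tau": joint torques, N m; "position": TCP position; "ee_rot": TCP orientation; "ft_force": force on the tool from outside, world axes, zero at the start; "torque": the same for the moment, N m; "grip_width": opening from 0.0 (shut) to 1.0 (fully open); "grasp_force": force on a finger pad.
Only numpy, scipy, OpenCV 4.12 (cv2) and the standard library are available. Lean on these libraries where they do the work, as an engineer would, in place of code of your own. Each camera call takes 0.05 s, during which the arm holds its last target. There are 200 camera calls.

TASK

Close up the wooden spice chest: with the fingertips, push both of its open drawers fully home and push its lid over and down until it lies flat on the chest, without letting it slam. Only push: do not pull a drawer further out or lift or shove the chest about, and leave the jars, jug and other things where they stand.

Things in the scene. Friction and masses are not known exactly. Their poses are not given: they have to be found in the camera images.
- chest: wooden spice chest, loose on the counter (about 3 kg). 150 mm deep (x), 300 wide (y), shell 80 tall. Origin: centre of its underside; x points from front to back (away from the robot, up to 0.3 rad askew), y to its left, z up. Two drawers side by side at the front, centred at y = +74.5 and -74.5 mm; above them a tray with closed tins under a hinged lid.
- drawer_left (a joint): how far the left (+y) drawer is out, in m: 0 = fully home, grows as it comes out along the chest's -x; starts 0.03 to 0.07, range 0 to 0.10. Slides with about 1.5 N of friction and stays where it is left
- drawer_left_face (a point): middle of the flat outer face of the left drawer's dark front, 21 mm above the counter. The front is 142 mm wide, 8 thick, from 6 to 46 mm above the counter; a finger scoop (36 wide, 10 deep) is cut in the middle of its top edge, so the middle is solid from 6 to 36 mm. With the drawer home this face is 83 mm in front of the chest's centre
- drawer_right (a joint): how far the right (-y) drawer is out, in m: 0 = fully home, grows as it comes out along the chest's -x; starts 0.03 to 0.07, range 0 to 0.10. Slides with about 1.5 N of friction and stays where it is left
- drawer_right_face (a point): middle of the flat outer face of the right drawer's dark front, 21 mm above the counter. The front is 142 mm wide, 8 thick, from 6 to 46 mm above the counter; a finger scoop (36 wide, 10 deep) is cut in the middle of its top edge, so the middle is solid from 6 to 36 mm. With the drawer home this face is 83 mm in front of the chest's centre
- lid (a joint): lid angle in rad: 0 = lying closed, flat on the chest; grows as it opens upward; starts standing open at 1.1 to 1.4, range 0 to 1.7. A stiff hinge (0.25 N m) holds it where it is left; it does not fall
- lid_hinge (a point): middle of the lid's hinge line, which runs along the chest's y at its back top edge: 75 mm behind the chest's centre, 81 mm above the counter
- lid_edge (a point): middle of the lid's free edge, 158 mm from the hinge. The lid is a 300 mm wide, 8 mm thick dark board; from the hinge it points to the chest's front when closed, and upward when open. Its outer face (the top when closed, facing back and up when open) lies 9 mm off the hinge line, its inner face 1 mm. Closed, its top is 90 mm above the counter
- jug: glass measuring jug, 96 mm wide, 130 mm tall, with a side handle. Loose, to be left alone. Origin: centre of its underside
- canister: orange plastic canister with twist cap, 90 mm wide, 150 mm tall. Loose, to be left alone. Origin: centre of its underside
- mug: blue mug, 80 mm wide, 90 mm tall. Loose, to be left alone. Origin: centre of its underside
- basket: empty round aluminium steamer basket, 200 mm wide (244 over its two ears), 85 mm tall. Loose, to be left alone. Origin: centre of its underside
- salt_jar: small glass jar with white cap, 48 mm wide, 75 mm tall, about 200 mm from the chest's centre on its left side. Loose, to be left alone. Origin: centre of its underside
- mortar: brass mortar, 72 mm wide, 65 mm tall, about 210 mm from the chest's centre on its right side. Loose, to be left alone. Origin: centre of its underside

How it is judged:
By the outcome, as a careful person would: the job done as asked, in the order asked, and still so for the second after the job is handed in, with the robot touching nothing.
It also fails if it takes over 56 s, if anything falls off the work surface, if the arm or the gripper's body presses on something with over 40 N, if the wrist force passes 120 N, or if a joint passes its speed limit or range.

## Working session

There is one attempt and no reset: what is moved stays moved. The work goes in short steps, Python scripts to look and compute and a shell command to move; the robot and the scene stay as the last step left them, time stands still between calls to the robot, and variables do not carry over. Pictures are saved under pics/ and viewed, at most 10 in all, crops included, and the job is handed in when it is done.

```bash
mkdir -p pics
python3 - <<'E'
from workcell import manip
import cv2,numpy as np
o=manip.get_obs();print(o)
for n in("scene","top"):
    cv2.imwrite(f"pics/{n}0.png",manip.camera(n)[:,:,::-1])
    p=manip.camera_params(n);print(n,p)
print(manip.camera_params("wrist"))
E
```

```text
{'clock': 0.0, 'joint_pos': array([-1.14162884,  0.33283268, -0.06470457,  1.46097237,  0.02162662,
        1.34992957, -0.08851884]), 'joint_velocities': array([ 0.00043997,  0.00248595, -0.00034029, -0.00014655, -0.00049111,
       -0.00129003,  0.00049873]), 'tau': array([-6.88982072e-04, -6.25435567e+01,  4.89460677e-02, -3.91617537e+01,
        1.61970692e-02,  9.83175240e-03, -3.04065543e-05]), 'position': array([0.27268589, 0.56193389, 0.23052562]), 'ee_rot': array([ 2.23961365e-01,  9.74597755e-01, -7.13533380e-04, -1.15228007e-04]), 'ft_force': array([-0.20813033,  0.48988427,  0.98973184]), 'torque': array([ 0.00316876,  0.02711943, -0.02188452]), 'grasp_force': 0.0, 'grip_width': 1.0036981417237276}
scene {'fov_y': 49.992231176629446, 'cx': 286.05317611787376, 'cy': 205.69205749106075, 'camera_from_world': array([[ 0.79655905,  0.60452978, -0.00611776, -0.42125791],
       [-0.49292065,  0.65528967,  0.57238508,  0.22689939],
       [ 0.35003274, -0.45292295,  0.81996213, -1.50120631],
       [ 0.        ,  0.        ,  0.        ,  1.        ]])}
top {'fov_y': 51.50610293910132, 'cx': 273.94885051175913, 'cy': 208.74277170736897, 'camera_from_world': array([[ 0.03019489, -0.99953787,  0.00351057, -0.00829116],
       [ 0.97413331,  0.03021399,  0.22394508, -0.5395486 ],
       [-0.22394766, -0.00334224,  0.97459544, -1.17092261],
       [ 0.        ,  0.        ,  0.        ,  1.        ]])}
{'fov_y': 69.40570676682198, 'cx': 277.8347837945741, 'cy': 212.586723828657, 'T_tool_cam': array([[ 4.96815985e-04,  9.59831125e-01,  2.80577911e-01,
         7.13182283e-02],
       [ 9.99999814e-01, -5.75746144e-04,  1.98886565e-04,
        -7.49409168e-05],
       [ 3.52439166e-04,  2.80577761e-01, -9.59831233e-01,
        -1.41702386e-01],
       [ 0.00000000e+00,  0.00000000e+00,  0.00000000e+00,
         1.00000000e+00]])}
```

View pics/scene0.png

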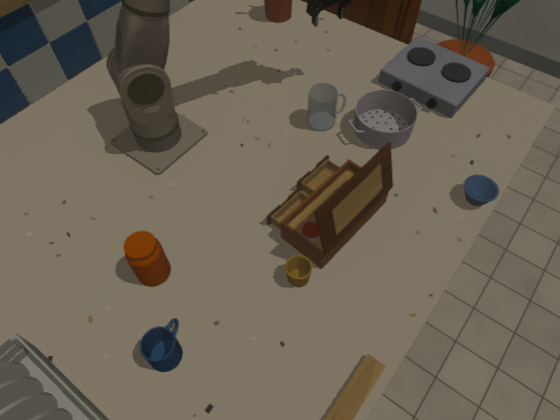

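View pics/top0.png

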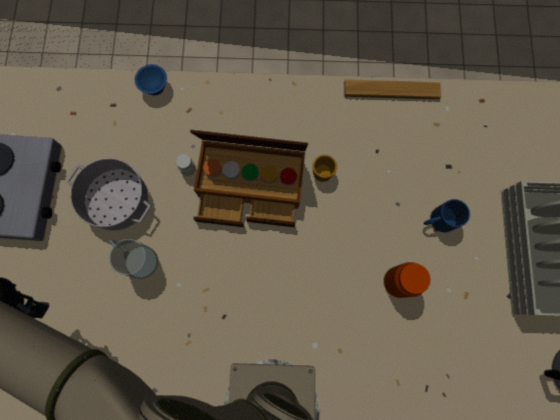

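The top view shows the chest around (250,175) with its drawers at (220,210) and (272,212), the lid standing open along (195,135)–(305,147), the salt jar at (184,162), the mortar at (324,167) and the jug at (135,258). I'll enlarge it to pick points.

Run:
```python
import cv2,numpy as np
im=cv2.imread("pics/top0.png")[115:240,165:350]
im=cv2.convertScaleAbs(im,alpha=1.8,beta=10)
im=cv2.resize(im,None,fx=4.3,fy=4.3,interpolation=cv2.INTER_CUBIC)
for k in range(170,350,10):
    x=int((k-165)*4.3);cv2.line(im,(x,0),(x,6 if k%50 else 20),(255,255,255),1)
for k in range(120,240,10):
    y=int((k-115)*4.3);cv2.line(im,(0,y),(6 if k%50 else 20,y),(255,255,255),1)
cv2.imwrite("pics/topc.png",im)
```

```text
(no output)
```

View pics/topc.png

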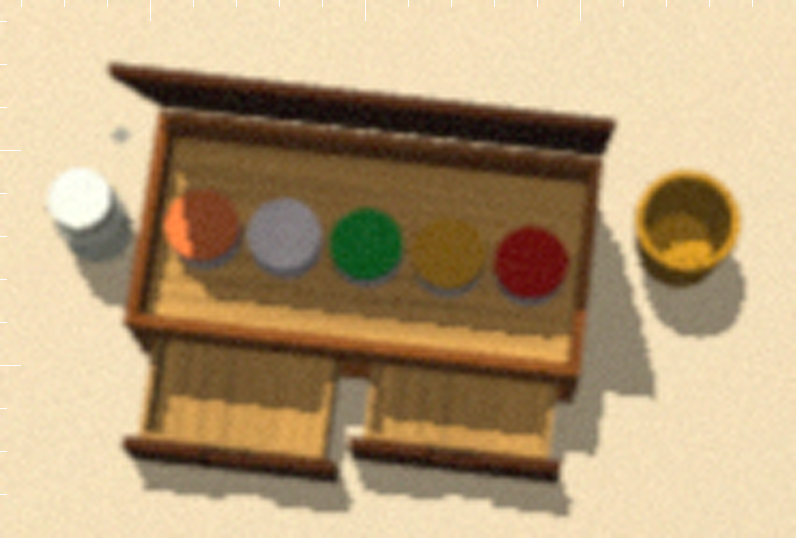

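```bash
cat > h.py <<'E'
import numpy as np
from workcell import manip
from scipy.spatial.transform import Rotation as R
def proj(n,P):
    p=manip.camera_params(n);T=p["camera_from_world"];f=210/np.tan(np.radians(p["fov_y"]/2))
    c=np.atleast_2d(P)@T[:3,:3].T+T[:3,3]
    return np.c_[p["cx"]+f*c[:,0]/-c[:,2],p["cy"]+f*c[:,1]/c[:,2]]
def unproj(n,uv,z):
    p=manip.camera_params(n);T=p["camera_from_world"];f=210/np.tan(np.radians(p["fov_y"]/2))
    d=T[:3,:3].T@np.array([(uv[0]-p["cx"])/f,-(uv[1]-p["cy"])/f,-1]);c=-T[:3,:3].T@T[:3,3]
    return c+d*(z-c[2])/d[2]
def W(x,y,a,q):  # chest->world
    q=np.atleast_2d(q);return np.c_[x+np.cos(a)*q[:,0]-np.sin(a)*q[:,1],y+np.sin(a)*q[:,0]+np.cos(a)*q[:,1],q[:,2]]
E
cat > fit.py <<'E'
from h import *
from scipy.optimize import least_squares
C=lambda u,v:(u/4.3+165,v/4.3+115)
obs=np.array([C(*t) for t in [(128,322),(578,378),(163,112),(601,158),(125,443),(336,468),(353,445),(558,467),(110,66),(614,122)]])
def model(v):
    x,y,a,dl,dr,l=v
    q=[(-.075,.15,.08),(-.075,-.15,.08),(.075,.15,.08),(.075,-.15,.08),
    (-.083-dl,.1455,.046),(-.083-dl,.0035,.046),(-.083-dr,-.0035,.046),(-.083-dr,-.1455,.046)]
    for s in(.15,-.15): q.append((.075-.158*np.cos(l)+.009*np.sin(l),s,.081+.158*np.sin(l)+.009*np.cos(l)))
    return proj("top",W(x,y,a,q))
r=least_squares(lambda v:(model(v)-obs).ravel(),[.6,0,-.1,.05,.05,1.25])
print(r.x.round(4));print(r.fun.reshape(-1,2).round(1))
x,y,a,dl,dr,l=r.x
for n,q in dict(lf=(-.083-dl,.0745,.021),rf=(-.083-dr,-.0745,.021),hinge=(.075,0,.081),edge=(.075-.158*np.cos(l),0,.081+.158*np.sin(l))).items(): print(n,W(x,y,a,q).round(3))
for n,uv,z in(("salt",(165+82/4.3,115+200/4.3),.075),("mortar",(165+688/4.3,115+228/4.3),.065),("jug",(143,262),.13),("basket",(110,192),.085)):print(n,unproj("top",uv,z).round(3))
E
python3 fit.py; python3 -c "
from h import *
o=manip.get_obs();print(R.from_quat(o['ee_rot']).as_matrix().round(3))"
```

```text
[ 0.6432  0.0787 -0.0858  0.0644  0.0474  1.2908]
[[-0.8  0.5]
 [ 0.7 -0.5]
 [-0.8 -0.5]
 [ 0.7  0.3]
 [-0.4  0. ]
 [-0.1 -0.1]
 [-0.8 -0.3]
 [ 1.   0.3]
 [-0.3 -0. ]
 [ 0.8  0.1]]
lf [[0.503 0.166 0.021]]
rf [[0.507 0.016 0.021]]
hinge [[0.718 0.072 0.081]]
edge [[0.674 0.076 0.233]]
salt [0.667 0.27  0.075]
mortar [ 0.664 -0.135  0.065]
jug [0.372 0.343 0.13 ]
basket [0.568 0.468 0.085]
[[-0.9    0.437 -0.   ]
 [ 0.437  0.9   -0.001]
 [-0.    -0.001 -1.   ]]
```

```bash
cat > go.py <<'E'
# usage: go.py cx cy z  (chest-frame TCP target) -> shares in present tool axes
import sys
from h import *
X,Y,A=.6432,.0787,-.0858
o=manip.get_obs();Rt=R.from_quat(o['ee_rot']);p=o['position']
t=W(X,Y,A,[float(v) for v in sys.argv[1:4]])[0]
des=R.from_matrix(np.array([[-np.cos(A),-np.sin(A),0],[-np.sin(A),np.cos(A),0],[0,0,-1]]))
d=p-[X,Y,0];c,s=np.cos(A),np.sin(A)
print('t',o['clock'],'world target',t.round(3),'chest now',np.round([c*d[0]+s*d[1],-s*d[0]+c*d[1],p[2]],4))
print('shift shares',(Rt.inv().apply(t-p)/.08).round(3),'turn shares',np.round((Rt.inv()*des).as_rotvec()/np.radians(45),3),'F',o['ft_force'].round(1))
E
python3 go.py -.195 .0745 .2
```

```text
t 0.1 world target [0.455 0.17  0.2  ] chest now [-0.4105  0.4498  0.2306]
shift shares [-4.194 -3.415  0.387] turn shares [-0.002 -0.    -0.466] F [-0.9  0.3 -0.4]
```

```bash
python3 -m inch '[[[-0.1,-0.08,0],[0,0,0]],[[-0.2,-0.16,0],[0,0,0]],[[-0.3,-0.24,0],[0,0,0]],[[-0.4,-0.32,0],[0,0,0]],[[-0.5,-0.4,0],[0,0,0]],[[-0.6,-0.5,0],[0,0,0]],[[-0.7,-0.57,0],[0,0,0]],[[-0.8,-0.65,0],[0,0,0]],[[-0.9,-0.73,0],[0,0,0]],[[-1,-0.81,0],[0,0,0]]]' 0 40
python3 -m inch '[[[-0.1,-0.08,0],[0,0,0]],[[-0.2,-0.16,0],[0,0,0]],[[-0.3,-0.24,0],[0,0,0]],[[-0.4,-0.32,0],[0,0,0]],[[-0.5,-0.4,0],[0,0,0]],[[-0.6,-0.5,0],[0,0,0]],[[-0.7,-0.57,0],[0,0,0]],[[-0.8,-0.65,0],[0,0,0]],[[-0.9,-0.73,0],[0,0,0]],[[-1,-0.81,0],[0,0,0]]]'
python3 -m inch '[[[-0.1,-0.08,0],[0,0,0]],[[-0.2,-0.16,0],[0,0,0]],[[-0.3,-0.24,0],[0,0,0]],[[-0.4,-0.32,0],[0,0,0]],[[-0.5,-0.4,0],[0,0,0]],[[-0.6,-0.5,0],[0,0,0]],[[-0.7,-0.57,0],[0,0,0]],[[-0.8,-0.65,0],[0,0,0]],[[-0.9,-0.73,0],[0,0,0]],[[-1,-0.81,0],[0,0,0]]]'
python3 -m inch '[[[-0.1,-0.08,0],[0,0,-0.05]],[[-0.2,-0.16,0],[0,0,-0.1]],[[-0.3,-0.24,0],[0,0,-0.15]],[[-0.4,-0.32,0],[0,0,-0.2]],[[-0.5,-0.4,0],[0,0,-0.25]],[[-0.6,-0.5,0],[0,0,-0.3]],[[-0.7,-0.57,0],[0,0,-0.35]],[[-0.8,-0.65,0],[0,0,-0.4]],[[-0.9,-0.73,0],[0,0,-0.44]],[[-1,-0.81,0],[0,0,-0.466]]]'
python3 go.py -.195 .0745 .1
```

```text
clock: 1.1
position: [0.3169, 0.4683, 0.2313]
ee_rot: [0.224, 0.975, 0.0, 0.0]
ft_force: [-0.4, -0.1, 0.1]
grip_width: -0.001
grasp_force: 0.0
clock: 2.1
position: [0.3606, 0.3751, 0.2313]
ee_rot: [0.224, 0.975, 0.0, 0.0]
ft_force: [0.2, -0.9, 0.3]
grip_width: -0.002
grasp_force: 0.0
clock: 3.1
position: [0.4043, 0.2819, 0.2313]
ee_rot: [0.224, 0.975, 0.0, 0.0]
ft_force: [-0.8, -0.2, -0.2]
grip_width: 0.002
grasp_force: 0.0
clock: 4.1
position: [0.4479, 0.1886, 0.2313]
ee_rot: [0.042, 0.999, 0.0, 0.0]
ft_force: [0.1, 0.0, -1.0]
grip_width: 0.001
grasp_force: 0.0
t 4.1 world target [0.455 0.17  0.1  ] chest now [-0.204   0.0928  0.2313]
shift shares [-0.113 -0.229  1.641] turn shares [0.    0.    0.002] F [ 0.1  0.  -1. ]
```

```bash
python3 -m inch '[[[-0.01,-0.02,0.1],[0,0,0]],[[-0.02,-0.05,0.2],[0,0,0]],[[-0.03,-0.07,0.3],[0,0,0]],[[-0.04,-0.09,0.4],[0,0,0]],[[-0.05,-0.11,0.5],[0,0,0]],[[-0.07,-0.14,0.6],[0,0,0]],[[-0.08,-0.16,0.7],[0,0,0]],[[-0.09,-0.18,0.8],[0,0,0]],[[-0.1,-0.21,0.9],[0,0,0]],[[-0.11,-0.23,1],[0,0,0]]]'
python3 -m inch '[[[0,0,0.1],[0,0,0]],[[0,0,0.2],[0,0,0]],[[0,0,0.3],[0,0,0]],[[0,0,0.4],[0,0,0]],[[0,0,0.5],[0,0,0]],[[0,0,0.6],[0,0,0]],[[0,0,0.7],[0,0,0]],[[0,0,0.8],[0,0,0]],[[0,0,0.9],[0,0,0]],[[0,0,1],[0,0,0]]]'
python3 -m inch '[[[0,0,0.1],[0,0,0]],[[0,0,0.2],[0,0,0]],[[0,0,0.3],[0,0,0]],[[0,0,0.4],[0,0,0]],[[0,0,0.45],[0,0,0]],[[0,0,0.5],[0,0,0]],[[0,0,0.55],[0,0,0]],[[0,0,0.6],[0,0,0]],[[0,0,0.62],[0,0,0]],[[0,0,0.64],[0,0,0]]]'
python3 go.py -.158 .0745 .02; python3 -c "
from workcell import manip;import cv2
cv2.imwrite('pics/w1.png',manip.camera('wrist')[:,:,::-1])"
```

```text
clock: 5.1
position: [0.4548, 0.1701, 0.1507]
ee_rot: [0.043, 0.999, 0.0, 0.0]
ft_force: [0.2, -0.3, 0.0]
grip_width: -0.004
grasp_force: 0.0
clock: 6.1
position: [0.4548, 0.1704, 0.0707]
ee_rot: [0.043, 0.999, 0.0, 0.0]
ft_force: [-0.0, -0.0, 0.2]
grip_width: -0.0
grasp_force: 0.0
clock: 7.1
position: [0.4549, 0.1703, 0.02]
ee_rot: [0.043, 0.999, 0.0, 0.0]
ft_force: [0.5, 0.1, -0.1]
grip_width: 0.001
grasp_force: 0.0
t 7.1 world target [0.492 0.166 0.02 ] chest now [-0.1955  0.0752  0.02  ]
shift shares [-0.469 -0.008  0.001] turn shares [ 0.  0. -0.] F [ 0.5  0.1 -0.1]
```

View pics/w1.png

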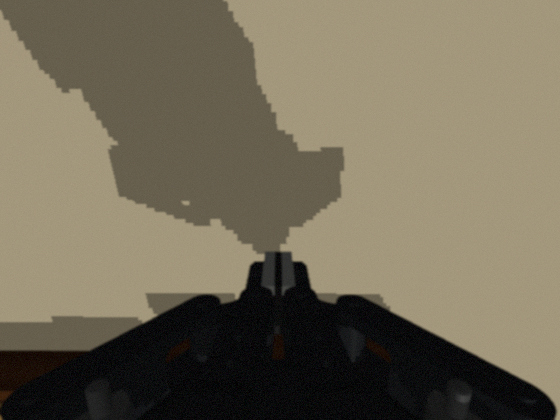

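The wrist view shows the shut fingertips at (278,255), with the dark edge of the drawer front at row 350, ahead of them and clear. I'll start pushing.

```bash
python3 -m inch '[[[-0.15,0,0],[0,0,0]],[[-0.3,0,0],[0,0,0]],[[-0.4,0,0],[0,0,0]],[[-0.5,0,0],[0,0,0]],[[-0.6,0,0],[0,0,0]],[[-0.7,0,0],[0,0,0]],[[-0.8,0,0],[0,0,0]],[[-0.88,0,0],[0,0,0]],[[-0.95,0,0],[0,0,0]],[[-1,0,0],[0,0,0]]]'
python3 -m inch '[[[-0.02,0,0],[0,0,0]],[[-0.04,0,0],[0,0,0]],[[-0.06,0,0],[0,0,0]],[[-0.08,0,0],[0,0,0]],[[-0.1,0,0],[0,0,0]],[[-0.12,0,0],[0,0,0]],[[-0.14,0,0],[0,0,0]],[[-0.16,0,0],[0,0,0]],[[-0.18,0,0],[0,0,0]],[[-0.2,0,0],[0,0,0]]]'
python3 go.py -.094 .0745 .02
```

```text
clock: 8.15
position: [0.5348, 0.1633, 0.02]
ee_rot: [0.043, 0.999, -0.0, -0.0]
ft_force: [-1.3, -0.8, 1.0]
grip_width: 0.001
grasp_force: 0.8
clock: 9.15
position: [0.5506, 0.1621, 0.0201]
ee_rot: [0.043, 0.999, 0.0, -0.0]
ft_force: [-2.2, -1.8, -0.7]
grip_width: -0.001
grasp_force: 0.8
t 9.15 world target [0.556 0.161 0.02 ] chest now [-0.0994  0.0751  0.0201]
shift shares [-0.068 -0.008  0.001] turn shares [ 0. -0. -0.] F [-2.2 -1.8 -0.7]
```

```bash
python3 -m inch '[[[-0.005,0,0],[0,0,0]],[[-0.01,0,0],[0,0,0]],[[-0.015,0,0],[0,0,0]],[[-0.02,0,0],[0,0,0]],[[-0.025,0,0],[0,0,0]],[[-0.03,0,0],[0,0,0]],[[-0.035,0,0],[0,0,0]],[[-0.04,0,0],[0,0,0]],[[-0.05,0,0],[0,0,0]],[[-0.05,0,0],[0,0,0]]]'
python3 go.py -.094 .0745 .02
```

```text
clock: 10.15
position: [0.5546, 0.1618, 0.0201]
ee_rot: [0.043, 0.999, 0.0, 0.0]
ft_force: [-1.1, -0.1, -0.7]
grip_width: -0.004
grasp_force: 0.5
t 10.15 world target [0.556 0.161 0.02 ] chest now [-0.0954  0.0752  0.0201]
shift shares [-0.018 -0.009  0.002] turn shares [ 0.  0. -0.] F [-1.1 -0.1 -0.7]
```

```bash
python3 -m inch '[[[-0.004,0,0],[0,0,0]],[[-0.008,0,0],[0,0,0]],[[-0.012,0,0],[0,0,0]],[[-0.016,0,0],[0,0,0]],[[-0.02,0,0],[0,0,0]],[[-0.024,0,0],[0,0,0]],[[-0.028,0,0],[0,0,0]],[[-0.032,0,0],[0,0,0]],[[-0.036,0,0],[0,0,0]],[[-0.036,0,0],[0,0,0]]]'
python3 go.py -.094 .0745 .02
```

```text
clock: 11.15
position: [0.5573, 0.1616, 0.0201]
ee_rot: [0.043, 0.999, 0.0, -0.0]
ft_force: [-2.0, 0.9, 1.5]
grip_width: -0.001
grasp_force: 0.9
t 11.15 world target [0.556 0.161 0.02 ] chest now [-0.0927  0.0752  0.0201]
shift shares [ 0.016 -0.009  0.002] turn shares [ 0. -0.  0.] F [-2.   0.9  1.5]
```

```bash
python3 -m inch '[[[-0.004,0,0],[0,0,0]],[[-0.008,0,0],[0,0,0]],[[-0.012,0,0],[0,0,0]],[[-0.016,0,0],[0,0,0]],[[-0.02,0,0],[0,0,0]],[[-0.024,0,0],[0,0,0]],[[-0.025,0,0],[0,0,0]],[[-0.025,0,0],[0,0,0]],[[-0.025,0,0],[0,0,0]],[[-0.025,0,0],[0,0,0]]]'
python3 go.py -.094 .0745 .02;  python3 -c "
from workcell import manip;import cv2
im=cv2.convertScaleAbs(manip.camera('top')[:,:,::-1][115:240,165:350],alpha=1.8,beta=10)
cv2.imwrite('pics/t2.png',cv2.resize(im,None,fx=4.3,fy=4.3,interpolation=cv2.INTER_CUBIC))"
```

```text
clock: 12.15
position: [0.5574, 0.1616, 0.0199]
ee_rot: [0.043, 0.999, -0.0, -0.002]
ft_force: [-12.6, -0.5, 9.0]
grip_width: 0.002
grasp_force: 5.9
t 12.15 world target [0.556 0.161 0.02 ] chest now [-0.0926  0.0752  0.0199]
shift shares [ 0.017 -0.009 -0.001] turn shares [-0.001 -0.005  0.001] F [-12.6  -0.5   9. ]
```

View pics/t2.png

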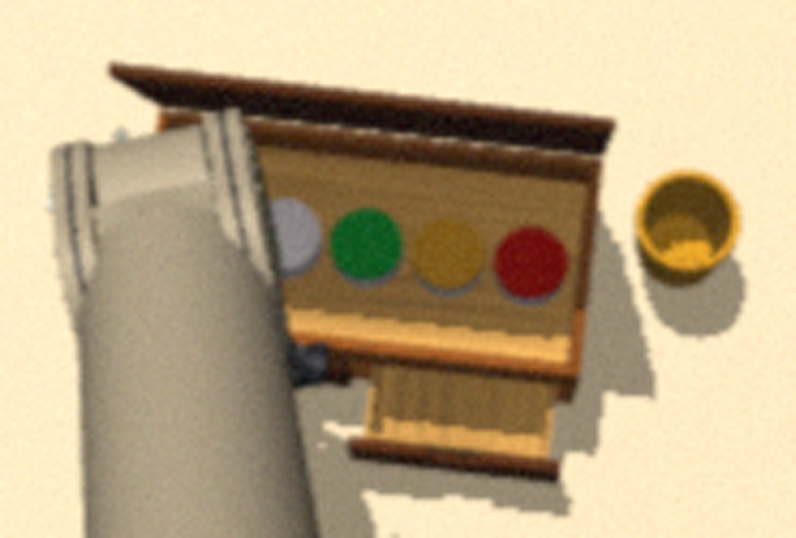

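The top view shows the chest where it was and the left drawer pushed in, the right one still out at (455,460). The force jump to 12 N at the expected place means the left drawer is home. I'll back off and move to the right drawer.

```bash
python3 -m inch '[[[0.15,0,0],[0,0,0]],[[0.35,0,0],[0,0,0]],[[0.5,0,0],[0,0,0]],[[0.7,-0.1,0],[0,0,0]],[[0.85,-0.2,0],[0,0,0]],[[0.93,-0.35,0],[0,0,0]],[[0.93,-0.5,0],[0,0,0]],[[0.93,-0.65,0],[0,0,0]],[[0.93,-0.82,0],[0,0,0]],[[0.93,-1,0],[0,0,0]]]'
python3 -m inch '[[[0,-0.15,0],[0,0,0]],[[0,-0.3,0],[0,0,0]],[[0,-0.5,0],[0,0,0]],[[0,-0.7,0],[0,0,0]],[[0,-0.87,0],[0,0,0]],[[-0.1,-0.87,0],[0,0,0]],[[-0.2,-0.87,0],[0,0,0]],[[-0.3,-0.87,0],[0,0,0]],[[-0.4,-0.87,0],[0,0,0]],[[-0.5,-0.87,0],[0,0,0]]]'
python3 go.py -.096 -.0745 .02
```

```text
clock: 13.2
position: [0.4787, 0.0866, 0.0201]
ee_rot: [0.043, 0.999, -0.0, 0.0]
ft_force: [-0.8, 0.4, -0.5]
grip_width: 0.002
grasp_force: 0.0
clock: 14.2
position: [0.5128, 0.0159, 0.0199]
ee_rot: [0.042, 0.999, 0.0, -0.0]
ft_force: [-2.1, 1.6, 0.2]
grip_width: -0.0
grasp_force: 0.9
t 14.2 world target [0.541 0.013 0.02 ] chest now [-0.1245 -0.0737  0.0199]
shift shares [-0.357 -0.01  -0.001] turn shares [ 0.    -0.001  0.001] F [-2.1  1.6  0.2]
```

```bash
python3 -m inch '[[[-0.05,0,0],[0,0,0]],[[-0.1,0,0],[0,0,0]],[[-0.15,0,0],[0,0,0]],[[-0.2,0,0],[0,0,0]],[[-0.24,0,0],[0,0,0]],[[-0.28,0,0],[0,0,0]],[[-0.31,0,0],[0,0,0]],[[-0.34,0,0],[0,0,0]],[[-0.36,0,0],[0,0,0]],[[-0.37,0,0],[0,0,0]]]'
python3 go.py -.0927 -.0745 .02
```

```text
clock: 15.2
position: [0.5418, 0.0127, 0.0201]
ee_rot: [0.043, 0.999, 0.0, -0.0]
ft_force: [-1.1, 0.8, -0.9]
grip_width: -0.001
grasp_force: 0.8
t 15.2 world target [0.544 0.012 0.02 ] chest now [-0.0954 -0.0745  0.0201]
shift shares [-0.034 -0.     0.001] turn shares [ 0. -0. -0.] F [-1.1  0.8 -0.9]
```

```bash
python3 -m inch '[[[-0.004,0,0],[0,0,0]],[[-0.008,0,0],[0,0,0]],[[-0.012,0,0],[0,0,0]],[[-0.016,0,0],[0,0,0]],[[-0.02,0,0],[0,0,0]],[[-0.024,0,0],[0,0,0]],[[-0.028,0,0],[0,0,0]],[[-0.032,0,0],[0,0,0]],[[-0.036,0,0],[0,0,0]],[[-0.036,0,0],[0,0,0]]]'
python3 go.py -.0927 -.0745 .02
```

```text
clock: 16.2
position: [0.5443, 0.0124, 0.0201]
ee_rot: [0.043, 0.999, 0.0, -0.0]
ft_force: [-4.0, 0.2, 0.4]
grip_width: -0.003
grasp_force: 1.9
t 16.2 world target [0.544 0.012 0.02 ] chest now [-0.0929 -0.0745  0.0201]
shift shares [-0.002 -0.     0.001] turn shares [ 0.    -0.001 -0.   ] F [-4.   0.2  0.4]
```

```bash
python3 -m inch '[[[-0.003,0,0],[0,0,0]],[[-0.006,0,0],[0,0,0]],[[-0.009,0,0],[0,0,0]],[[-0.012,0,0],[0,0,0]],[[-0.014,0,0],[0,0,0]],[[-0.014,0,0],[0,0,0]],[[-0.014,0,0],[0,0,0]],[[-0.014,0,0],[0,0,0]],[[-0.014,0,0],[0,0,0]],[[-0.014,0,0],[0,0,0]]]'
python3 go.py -.16 -.0 .10
```

```text
clock: 17.2
position: [0.5443, 0.0124, 0.02]
ee_rot: [0.043, 0.999, 0.0, -0.001]
ft_force: [-10.2, 0.4, 7.4]
grip_width: -0.003
grasp_force: 5.0
t 17.2 world target [0.484 0.092 0.1  ] chest now [-0.0929 -0.0745  0.02  ]
shift shares [ 0.842  0.931 -0.998] turn shares [ 0.    -0.004 -0.   ] F [-10.2   0.4   7.4]
```

Both drawers are home. Next I go up and over the lid.

```bash
python3 -m inch '[[[0.15,0,0],[0,0,0]],[[0.3,0,0],[0,0,0]],[[0.4,0,-0.1],[0,0,0]],[[0.4,0,-0.2],[0,0,0]],[[0.4,0,-0.35],[0,0,0]],[[0.4,0,-0.5],[0,0,0]],[[0.4,0.1,-0.65],[0,0,0]],[[0.4,0.2,-0.8],[0,0,0]],[[0.4,0.3,-0.9],[0,0,0]],[[0.4,0.4,-1],[0,0,0]]]'
python3 -m inch '[[[0,0.05,-0.1],[0,0,0]],[[0,0.1,-0.2],[0,0,0]],[[0,0.15,-0.3],[0,0,0]],[[0,0.2,-0.4],[0,0,0]],[[0,0.25,-0.5],[0,0,0]],[[0,0.3,-0.6],[0,0,0]],[[0,0.35,-0.7],[0,0,0]],[[0,0.4,-0.8],[0,0,0]],[[0,0.45,-0.9],[0,0,0]],[[0,0.53,-1],[0,0,0]]]'
python3 -m inch '[[[-0.1,0,-0.1],[0,0,0]],[[-0.2,0,-0.2],[0,0,0]],[[-0.3,0,-0.3],[0,0,0]],[[-0.4,0,-0.4],[0,0,0]],[[-0.5,0,-0.5],[0,0,0]],[[-0.6,0,-0.6],[0,0,0]],[[-0.7,0,-0.7],[0,0,0]],[[-0.8,0,-0.8],[0,0,0]],[[-0.9,0,-0.9],[0,0,0]],[[-1,0,-1],[0,0,0]]]'
python3 go.py .115 0 .285;  python3 -c "
from workcell import manip;import cv2
im=cv2.convertScaleAbs(manip.camera('scene')[:,:,::-1][100:290,210:450],alpha=1.8,beta=10)
cv2.imwrite('pics/s3.png',cv2.resize(im,None,fx=3,fy=3,interpolation=cv2.INTER_CUBIC))"
```

```text
clock: 18.2
position: [0.5167, 0.0482, 0.1009]
ee_rot: [0.043, 0.999, 0.0, 0.0]
ft_force: [0.5, -0.3, 0.3]
grip_width: 0.003
grasp_force: 0.0
clock: 19.2
position: [0.5202, 0.0893, 0.1808]
ee_rot: [0.043, 0.999, -0.0, 0.0]
ft_force: [-0.2, -0.0, -0.1]
grip_width: 0.002
grasp_force: 0.0
clock: 20.2
position: [0.6007, 0.0818, 0.2606]
ee_rot: [0.043, 0.999, -0.0, -0.0]
ft_force: [-0.4, 0.3, 0.1]
grip_width: -0.002
grasp_force: 0.0
t 20.2 world target [0.758 0.069 0.285] chest now [-0.0426 -0.0005  0.2606]
shift shares [-1.97   0.008 -0.305] turn shares [-0.    -0.    -0.001] F [-0.4  0.3  0.1]
```

View pics/s3.png

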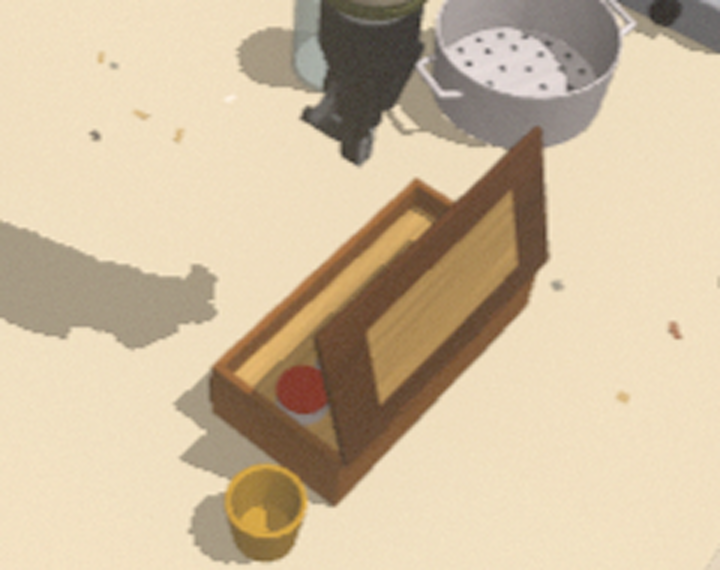

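The scene view shows both drawers flush, the chest unmoved, the lid still standing and the gripper in front of it, above the lid's height. I'll cross over.

```bash
python3 -m inch '[[[0,0,-0.1],[0,0,0]],[[-0.05,0,-0.2],[0,0,0]],[[-0.15,0,-0.31],[0,0,0]],[[-0.28,0,-0.31],[0,0,0]],[[-0.4,0,-0.31],[0,0,0]],[[-0.52,0,-0.31],[0,0,0]],[[-0.64,0,-0.31],[0,0,0]],[[-0.76,0,-0.31],[0,0,0]],[[-0.88,0,-0.31],[0,0,0]],[[-1,0,-0.31],[0,0,0]]]'
python3 -m inch '[[[-0.1,0,0],[0,0,0]],[[-0.2,0,0],[0,0,0]],[[-0.3,0,0],[0,0,0]],[[-0.4,0,0],[0,0,0]],[[-0.5,0,0],[0,0,0]],[[-0.6,0,0],[0,0,0]],[[-0.7,0,0],[0,0,0]],[[-0.8,0,0],[0,0,0]],[[-0.9,0,0],[0,0,0]],[[-1,0,0],[0,0,0]]]'
python3 -m inch '[[[0,0,0.1],[0,0,0]],[[0,0,0.2],[0,0,0]],[[0,0,0.3],[0,0,0]],[[0,0,0.4],[0,0,0]],[[0,0,0.5],[0,0,0]],[[0,0,0.6],[0,0,0]],[[0,0,0.7],[0,0,0]],[[0,0,0.8],[0,0,0]],[[0,0,0.9],[0,0,0]],[[0,0,1],[0,0,0]]]'
python3 go.py .0614 0 .199
python3 - <<'E'
import numpy as np
for l in np.linspace(1.29,0,14): print(l.round(2),np.round([.075-.12*np.cos(l)+.009*np.sin(l)+.0095,.081+.12*np.sin(l)+.009*np.cos(l)],4))
E
```

```text
clock: 21.25
position: [0.6803, 0.0754, 0.2846]
ee_rot: [0.043, 0.999, -0.0, -0.0]
ft_force: [-0.5, -0.2, 0.2]
grip_width: -0.001
grasp_force: 0.0
clock: 22.25
position: [0.7599, 0.0686, 0.2849]
ee_rot: [0.043, 0.999, 0.0, 0.0]
ft_force: [-0.1, 0.3, 1.1]
grip_width: 0.001
grasp_force: 0.0
clock: 23.25
position: [0.7592, 0.0687, 0.2042]
ee_rot: [0.043, 0.999, 0.0, -0.0]
ft_force: [-0.6, -0.3, 0.4]
grip_width: -0.001
grasp_force: 0.0
t 23.25 world target [0.704 0.073 0.199] chest now [ 0.1165 -0.      0.2042]
shift shares [0.688 0.001 0.065] turn shares [ 0. -0.  0.] F [-0.6 -0.3  0.4]
1.29 [0.0599 0.1988]
1.19 [0.0483 0.1958]
1.09 [0.0372 0.1916]
0.99 [0.0264 0.1864]
0.89 [0.0163 0.1801]
0.79 [0.0068 0.1729]
0.69 [-0.0019  0.1647]
0.6 [-0.0098  0.1558]
0.5 [-0.0167  0.146 ]
0.4 [-0.0227  0.1357]
0.3 [-0.0276  0.1248]
0.2 [-0.0314  0.1135]
0.1 [-0.034   0.1018]
0.0 [-0.0355  0.09  ]
```

```bash
python3 -m inch '[[[0.15,0,0.01],[0,0,0]],[[0.3,0,0.02],[0,0,0]],[[0.45,0,0.04],[0,0,0]],[[0.6,0,0.055],[0,0,0]],[[0.7,0,0.065],[0,0,0]],[[0.75,0,0.075],[0,0,0]],[[0.8,0,0.09],[0,0,0]],[[0.85,0,0.105],[0,0,0]],[[0.92,0,0.13],[0,0,0]],[[0.99,0,0.157],[0,0,0]]]'
python3 go.py .0372 0 .1916
```

```text
clock: 24.25
position: [0.6801, 0.0755, 0.1923]
ee_rot: [0.043, 0.999, 0.0, 0.0]
ft_force: [0.8, 0.4, 1.1]
grip_width: -0.002
grasp_force: 0.8
t 24.25 world target [0.68  0.076 0.192] chest now [ 0.037  -0.      0.1923]
shift shares [-0.002  0.     0.008] turn shares [ 0.  0. -0.] F [0.8 0.4 1.1]
```

```bash
python3 -m inch '[[[0.07,0,0.03],[0,0,0]],[[0.135,0,0.065],[0,0,0]],[[0.2,0,0.105],[0,0,0]],[[0.26,0,0.145],[0,0,0]],[[0.32,0,0.19],[0,0,0]],[[0.38,0,0.235],[0,0,0]],[[0.435,0,0.285],[0,0,0]],[[0.49,0,0.335],[0,0,0]],[[0.54,0,0.39],[0,0,0]],[[0.59,0,0.447],[0,0,0]]]'
python3 go.py -.0098 0 .1558;  python3 -c "
from workcell import manip;import cv2
im=cv2.convertScaleAbs(manip.camera('scene')[:,:,::-1][60:290,210:450],alpha=1.8,beta=10)
cv2.imwrite('pics/s4.png',cv2.resize(im,None,fx=2.5,fy=2.5,interpolation=cv2.INTER_CUBIC))"
```

```text
clock: 25.25
position: [0.633, 0.0795, 0.1562]
ee_rot: [0.043, 0.999, 0.0, 0.0]
ft_force: [0.3, 0.2, 0.4]
grip_width: -0.001
grasp_force: 0.5
t 25.25 world target [0.633 0.08  0.156] chest now [-1.020e-02 -1.000e-04  1.562e-01]
shift shares [-0.005  0.001  0.005] turn shares [ 0.  0. -0.] F [0.3 0.2 0.4]
```

View pics/s4.png

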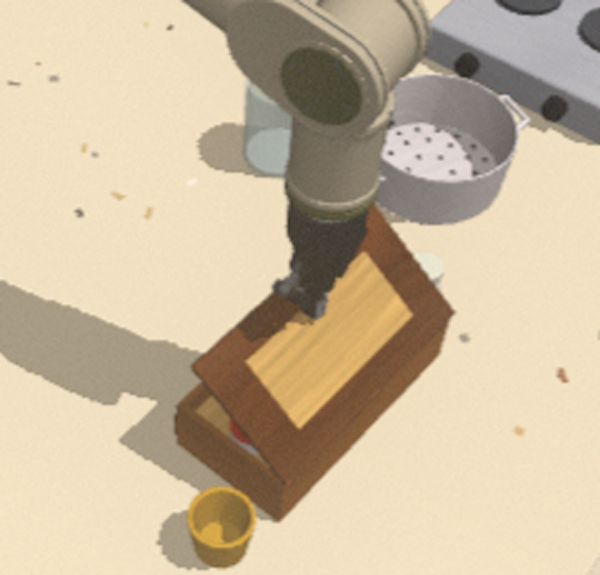

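The lid is about half over at 0.6 rad, with the fingertip on its panel at about (315,300) and the chest and neighbours unmoved. I'll continue more slowly near the end.

```bash
python3 -m inch '[[[0.04,0,0.065],[0,0,0]],[[0.08,0,0.128],[0,0,0]],[[0.12,0,0.19],[0,0,0]],[[0.156,0,0.256],[0,0,0]],[[0.19,0,0.325],[0,0,0]],[[0.218,0,0.393],[0,0,0]],[[0.243,0,0.464],[0,0,0]],[[0.265,0,0.534],[0,0,0]],[[0.28,0,0.59],[0,0,0]],[[0.295,0,0.64],[0,0,0]]]'
python3 go.py -.0355 0 .09
python3 -m inch '[[[0.005,0,0.02],[0,0,0]],[[0.01,0,0.04],[0,0,0]],[[0.015,0,0.06],[0,0,0]],[[0.02,0,0.08],[0,0,0]],[[0.02,0,0.1],[0,0,0]],[[0.02,0,0.12],[0,0,0]],[[0.02,0,0.135],[0,0,0]],[[0.02,0,0.15],[0,0,0]],[[0.02,0,0.16],[0,0,0]],[[0.02,0,0.17],[0,0,0]]]'
python3 go.py -.0355 0 .09
```

```text
clock: 26.3
position: [0.6098, 0.0815, 0.105]
ee_rot: [0.043, 0.999, 0.0, 0.0]
ft_force: [0.4, -0.9, 0.8]
grip_width: 0.001
grasp_force: 0.4
t 26.3 world target [0.608 0.082 0.09 ] chest now [-3.35e-02 -1.00e-04  1.05e-01]
shift shares [0.024 0.001 0.187] turn shares [ 0.  0. -0.] F [ 0.4 -0.9  0.8]
clock: 27.3
position: [0.6082, 0.0817, 0.0917]
ee_rot: [0.043, 0.999, 0.0, 0.0]
ft_force: [-0.9, 0.1, 0.6]
grip_width: -0.004
grasp_force: 0.4
t 27.3 world target [0.608 0.082 0.09 ] chest now [-0.0351 -0.      0.0917]
shift shares [0.005 0.    0.022] turn shares [ 0. -0. -0.] F [-0.9  0.1  0.6]
```

Now the last 2–3 mm, gently, until the force rises.

```bash
python3 -m inch '[[[0,0,0.005],[0,0,0]],[[0,0,0.01],[0,0,0]],[[0,0,0.015],[0,0,0]],[[0,0,0.02],[0,0,0]],[[0,0,0.025],[0,0,0]],[[0,0,0.03],[0,0,0]],[[0,0,0.033],[0,0,0]],[[0,0,0.036],[0,0,0]],[[0,0,0.036],[0,0,0]],[[0,0,0.036],[0,0,0]]]'
python3 go.py -.0355 0 .09
```

```text
clock: 28.3
position: [0.6083, 0.0817, 0.0901]
ee_rot: [0.043, 0.999, 0.0, 0.0]
ft_force: [-6.7, -0.5, 12.3]
grip_width: 0.006
grasp_force: 6.0
t 28.3 world target [0.608 0.082 0.09 ] chest now [-0.035  -0.      0.0901]
shift shares [0.006 0.    0.001] turn shares [ 0.001  0.    -0.   ] F [-6.7 -0.5 12.3]
```

The lid is seated at z = 0.090 with a 12 N reaction. I'll lift clear and check.

```bash
python3 -m inch '[[[0,0,-0.05],[0,0,0]],[[0,0,-0.12],[0,0,0]],[[0,0,-0.22],[0,0,0]],[[0,0,-0.34],[0,0,0]],[[0,0,-0.45],[0,0,0]],[[0.1,0,-0.56],[0,0,0]],[[0.3,0,-0.67],[0,0,0]],[[0.5,0,-0.78],[0,0,0]],[[0.7,0,-0.9],[0,0,0]],[[0.9,0,-1],[0,0,0]]]'
python3 -m inch '[[[0.1,0.1,-0.1],[0,0,0]],[[0.2,0.2,-0.2],[0,0,0]],[[0.3,0.3,-0.3],[0,0,0]],[[0.4,0.4,-0.4],[0,0,0]],[[0.5,0.5,-0.5],[0,0,0]],[[0.6,0.6,-0.6],[0,0,0]],[[0.7,0.7,-0.7],[0,0,0]],[[0.8,0.8,-0.8],[0,0,0]],[[0.9,0.9,-0.9],[0,0,0]],[[1,1,-1],[0,0,0]]]'
python3 -m inch '[[[0,0.1,0],[0,0,0]],[[0,0.2,0],[0,0,0]],[[0,0.3,0],[0,0,0]],[[0,0.4,0],[0,0,0]],[[0,0.5,0],[0,0,0]],[[0,0.6,0],[0,0,0]],[[0,0.7,0],[0,0,0]],[[0,0.8,0],[0,0,0]],[[0,0.9,0],[0,0,0]],[[0,1,0],[0,0,0]]]'
python3 -m inch '[[[0,0.1,0],[0,0,0]],[[0,0.2,0],[0,0,0]],[[0,0.3,0],[0,0,0]],[[0,0.4,0],[0,0,0]],[[0,0.5,0],[0,0,0]],[[0,0.6,0],[0,0,0]],[[0,0.7,0],[0,0,0]],[[0,0.8,0],[0,0,0]],[[0,0.9,0],[0,0,0]],[[0,1,0],[0,0,0]]]'
python3 -c "
from workcell import manip;import cv2,numpy as np
a=cv2.convertScaleAbs(manip.camera('top')[:,:,::-1][115:240,165:350],alpha=1.8,beta=10)
b=cv2.convertScaleAbs(manip.camera('scene')[:,:,::-1][140:265,235:420],alpha=1.8,beta=10)
cv2.imwrite('pics/f.png',cv2.resize(a,None,fx=4.3,fy=4.3,interpolation=cv2.INTER_CUBIC))
cv2.imwrite('pics/g.png',cv2.resize(b,None,fx=4.3,fy=4.3,interpolation=cv2.INTER_CUBIC))"
```

```text
clock: 29.3
position: [0.5355, 0.0879, 0.1698]
ee_rot: [0.043, 0.999, 0.0, 0.0]
ft_force: [-0.1, 1.0, -0.1]
grip_width: 0.001
grasp_force: 0.0
clock: 30.3
position: [0.463, 0.1751, 0.2496]
ee_rot: [0.043, 0.999, 0.0, 0.0]
ft_force: [0.4, 0.3, 0.4]
grip_width: 0.0
grasp_force: 0.0
clock: 31.3
position: [0.4705, 0.2548, 0.2489]
ee_rot: [0.043, 0.999, 0.0, 0.0]
ft_force: [-0.3, 0.6, 0.3]
grip_width: -0.004
grasp_force: 0.0
clock: 32.3
position: [0.4774, 0.3345, 0.2489]
ee_rot: [0.043, 0.999, 0.0, 0.0]
ft_force: [0.1, 0.0, -0.8]
grip_width: 0.001
grasp_force: 0.0
```

View pics/f.png

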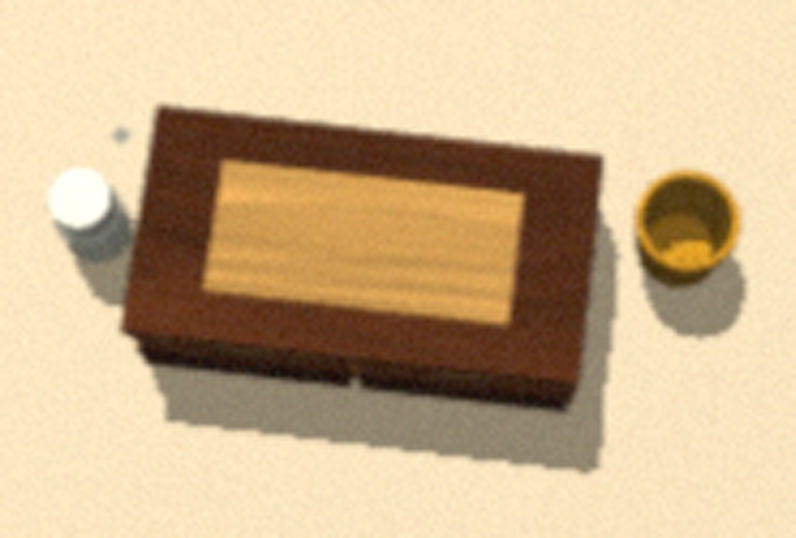

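View pics/g.png

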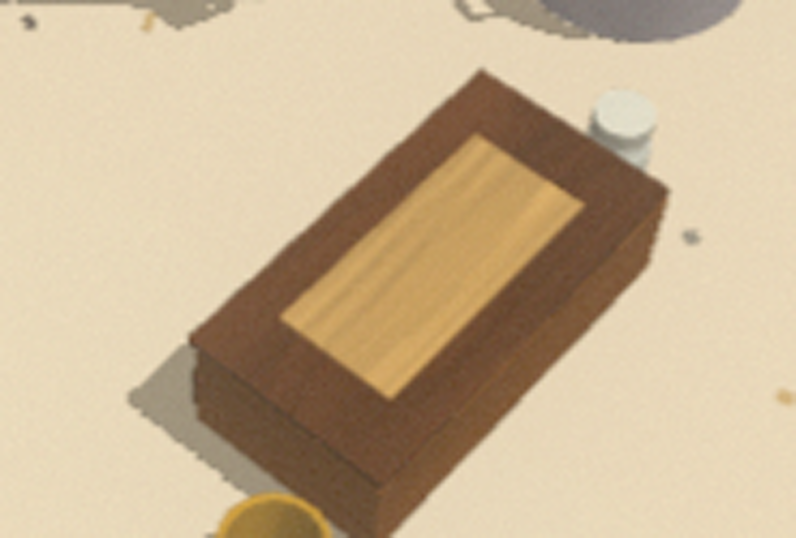

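The top view shows both drawer fronts flush under the lid's front edge, around (250,365) and (460,390). The lid lies flat, and the jar at (82,200) and mortar at (688,228) are exactly where they were.

```bash
python3 -c "
from workcell import manip
print(manip.hand_in())"
```

```text
the job is handed in; nothing more can be done
None
```

The chest is closed: both drawers are pushed home and the lid lies flat. The chest, jar and mortar show no movement in the last pictures, and the job was handed in at about 32 s of the 56 s allowed.

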